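# Chock a row of bottles in the tray

### The arm

A 6-joint arm with a two-finger parallel gripper is mounted at the origin on the work surface. World frame = base frame: x ahead of the robot, y to its left, z up, the work surface at z = 0. Lengths are in m, angles in rad, forces in N, time in s.
With the tool pointing down it reaches from about 0.35 to 0.975 m from the base axis. Payload 4.9 kg.
Tool frame: the origin (TCP) lies midway between the tips of the shut fingers; the grasp point (between the pads) lies 19 mm behind it; z points along the fingers, y is the line along which they close (so a half turn about z gives the same grasp; the last joint's range is limited). The gripper opens to 85 mm and grips with 20 to 120 N. Pads are 22 mm wide; open, the fingers measure 114 mm over their backs; the gripper's body (76 mm by 85 mm) begins 54 mm behind the grasp point. The pads swing forward as they close: fully open they stand 13 mm farther back than shut.
Start: joints at [-1.313, 0.053, 1.613, -0, 1.476, -0.119], TCP at [0.23, -0.581, 0.231] pointing down, gripper open.
Joint ranges: [-3.01, 3.01], [-1.01, 2.22], [0.06, 2.58], [-1.02, 4.17], [0.09, 2.62], [-3.14, 3.14]. Speed limits (rad/s): [2.57, 2.57, 3.14, 3.14, 3.14, 3.14].

### API

Orientations are given as a rotation vector (axis times angle).
In Python, from station import telemetry, optics, ctrl gives the robot as it stands.
- The arm moves only by the shell command python3 -m pendant 'ROWS' [FORCE]. ROWS is JSON, one flat list of numbers, 7 for each row, row after row: the turn, a rotation vector about the tool's x, y, z as a fraction of full scale, then the shift along the tool's x, y, z as a fraction of full scale, then the opening, from 0 (shut) to 1 (fully open). In form: [ax, ay, az, tx, ty, tz, fingers, ax, ay, az, tx, ty, tz, fingers, ...]. A call has 1 to 12 rows; each row is the pose to reach, as a shift and turn from the pose commanded when the call began, along the tool's axes at that moment; what a row does not reach only later rows make up. Full scale, the value 1, is 300 mm for a shift and 30 degrees for a turn. A row lasts 1/8 s, in which the tool goes at most 62.5 mm and 10.7 degrees, less where a joint would pass 70% of its speed; a pose out of reach is approached as far as the arm can. A call with a number of a shift or a turn outside -1 to 1 is refused whole. A call with a gripper value outside its range is refused whole. The fingers move at their own pace and stop on an object; FORCE is the grip in N (left out, the last holds). Time passes only in rows, so rows that repeat a pose let the fingers close. It gives the time, the measured TCP pose, the force, the opening and the grip force at its end, in the units of the state.
- telemetry.get_obs(): the state, without advancing time (a new reading comes with each control period).
- optics.get_image(name): name is "scene" or "side" or "wrist"; returns a dict with "image" (420x560x3 uint8, red, green, blue), "depth" (420x560 float32, m along the optical axis (not along the pixel's ray), 0 where there is no reading), "fx", "fy", "cx", "cy" (pixels), "rvec" (rotation vector, rad) and "tvec" (3), from world to camera coordinates, as OpenCV has them. Camera axes: x right, y down, z forward; pixel columns grow to the right and rows downward; lengths in m; the calibration is good to about 2 mm. A picture is of the moment at which its call begins.
- ctrl.finish_job(): hands the job in; it is judged then, once.
The state is a dict: "t": time; "q": joint angles; "dq": joint speeds; "effort": joint torques, N m; "tool_pos": TCP position; "tool_rot": TCP orientation; "contact_force": force on the tool from outside, world axes, zero at the start; "wrist_torque": the same for the moment, N m; "opening": finger opening in m; "grip_force": force on a finger pad.
Only numpy, scipy, OpenCV 4.12 (cv2) and the standard library are available. Lean on these libraries where they do the work, as an engineer would, in place of code of your own. Each camera call takes 0.05 s, during which the arm holds its last target. There are 200 camera calls.

### The job

Set the loose white chock flat in the open mouth of the metal tray, wedge-toe side towards the three lying bottles, and let go; then push it from behind under the tie bar so that it gathers the bottles into one tight row against the sprung plate, until it snaps past the spring catches hidden in the tray's side rails and stays there by itself. Push steadily and do not force it once it has come up against its stop (the push must never exceed 45 N), and leave the tube rack and the two tip boxes where they are.

Things in the scene. Friction and masses are not known exactly. Their poses are not given: they have to be found in the camera images.
- tray: Aluminium tray fixed to the bench, 160 mm wide (its x), 420 mm long (its y, from -230 to +190 mm). Origin: on its centre line, underside, on the bench. Floor 6 mm thick: things in it stand at z = 6 mm. Open mouth at the -y end, sprung plate at the +y end. The row is pushed along +y.
- mouth (a point): Point on the tray floor in the middle of the mouth, at tray y = -160 mm, 6 mm above the bench; axes as the tray's. The floor has no rails from y = -230 to -114 mm. The chock set down with its centre here is clear of rails, bar and bottles.
- rails (a point): Midway between the entry ends of the two hollow side rails, at tray y = -94 mm, level with their tops, 27 mm above the bench; axes as the tray's. The rails leave 106 mm between them from here to y = +130 mm and flare out to about 120 mm at y = -114 mm. The chock's lugs run inside, under the rails' top flanges (underside 22 mm above the bench).
- tie_bar (a point): Middle of a round steel bar, 8 mm thick, that crosses the tray at y = -42 mm, its axis 73 mm above the bench. The chock passes beneath it; a gripper holding the chock from above does not.
- home (a point): Point on the tray floor near which the chock ends, at tray y = -49 mm. Two spring catches hidden in the rails sit at a different place each time: they catch the chock at a centre y between -58 and -40 mm (unknown, to be felt). The push grows to 12 to 17 N and drops a few N at the snap; about 5 mm on is a rigid stop, a steep rise past 20 N. Let go short of the snap, the chock is pushed back.
- plate (a joint): Travel of the sprung plate (100 mm wide, 44 mm high) at the tray's +y end, in m: 0 at rest (its face at tray y = +110 mm), growing to 0.045 as the row presses it back towards +y. Spring: about 6.6 N at 0, plus 0.12 N per mm. With the chock caught it stays at about 0.015 to 0.035.
- chock_mid (a point): Centre of the loose white plastic chock's body, 17 mm above its underside. Body 102 mm (x) by 56 (y) by 34 high, 0.16 kg; 132 mm wide over the side lugs, which are 3 to 13 mm above the underside. The front (+y), with a small wedge toe, must face the bottles: chock axes as the tray's. The flat back, 28 mm behind this point, is the face to push. Starts flat on the bench.
- chock_rib (a point): Middle of the chock's grip rib, 45 mm above its underside and 12 mm in front (+y) of its centre, axes as the chock's. The rib is 60 mm along x, 18 mm thick along y, and stands from 34 to 58 mm above the underside. Grip it from above across the 18 mm.
- bottle1: Empty plastic bottle with a cap as wide as its body, a plain cylinder 52 mm in diameter and 102 mm long, about 0.07 kg, lying in the tray with its axis (its x) across the tray; it rolls freely along the tray. Origin: its centre. Nearest to the sprung plate.
- bottle2: The same, the middle bottle of the row.
- bottle3: The same, the bottle nearest to the mouth.
- rack: Bystander: white tube rack block 60 x 110 x 34 mm with small metal tubes on top, loose. Origin: centre of its underside.
- tipbox1: Bystander: loose tip box with blue base, 85 x 125 x 65 mm, to the robot's right. Origin: centre of its underside.
- tipbox2: Bystander: loose tip box with grey base, 85 x 125 x 55 mm, to the robot's left. Origin: centre of its underside.
Mind the look-alikes: they are no part of the job. What is shaped like the part that bears chock_mid but black or brown is not meant.

How it is judged:
By the outcome, as a careful person would: the job done as asked, in the order asked, and still so for the second after the job is handed in, with the robot touching nothing.
It also fails if it takes over 58 s, if anything falls off the work surface, if the arm or the gripper's body presses on something with over 40 N, if the wrist force passes 120 N, or if a joint passes its speed limit or range.

## Working session

There is one attempt and no reset: what is moved stays moved. The work goes in short steps, Python scripts to look and compute and a shell command to move; the robot and the scene stay as the last step left them, time stands still between calls to the robot, and variables do not carry over. Pictures are saved under pics/ and viewed, at most 10 in all, crops included, and the job is handed in when it is done.

```bash
mkdir -p pics
cat > h.py <<'E'
import numpy as np,cv2
from station import telemetry,optics,ctrl
def grab(n,fn=None):
    d=optics.get_image(n)
    if fn: cv2.imwrite(fn,d['image'][:,:,::-1])
    np.save('/tmp/%s.npy'%n,d,allow_pickle=True)
    return d
def load(n): return np.load('/tmp/%s.npy'%n,allow_pickle=True).item()
def cloud(d):
    R=cv2.Rodrigues(np.array(d['rvec'],float))[0];t=np.array(d['tvec'],float).ravel()
    v,u=np.mgrid[:420,:560];z=d['depth']
    P=np.stack([(u-d['cx'])/d['fx']*z,(v-d['cy'])/d['fy']*z,z],-1)
    W=(P-t)@R; W[z<=0]=np.nan
    return W
E
python3 - <<'E'
from h import *
a=grab('scene');b=grab('side')
im=np.vstack([a['image'],b['image']])[:,:,::-1]
cv2.imwrite('pics/a.png',a['image'][:,:,::-1]);cv2.imwrite('pics/b.png',b['image'][:,:,::-1])
o=telemetry.get_obs();print(o['t'],o['tool_pos'],o['tool_rot'],o['contact_force'])
E
```

```text
0.1 [ 0.22981973 -0.58061236  0.23020129] [-3.08420461e+00 -5.88020317e-01  2.12880520e-04] [ 1.42904599 -0.43211605 -0.63520441]
```

View pics/a.png

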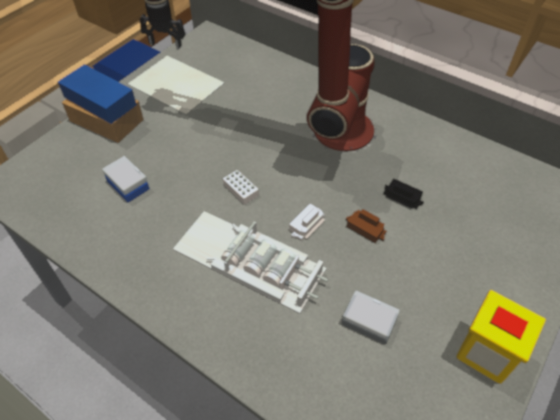

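View pics/b.png

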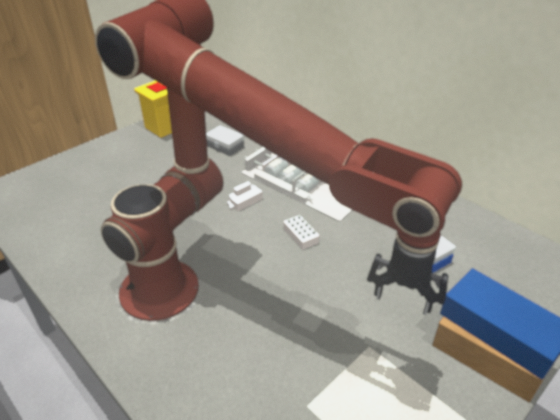

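The white candidate is at scene pixel (307,221). The brown one (367,225) and the black one (404,193) are look-alikes, and (241,186) is the tube rack. The white part fits because it has a body, side lugs and a rib. The tray runs from its open mouth at about (205,240) to the plate at about (318,280). I'll confirm with an enlarged crop and measure from the depth image.

Run:
```python
from h import *
d=load('scene');im=d['image'][:,:,::-1]
cv2.imwrite('pics/c.png',cv2.resize(im[170:320,165:345],None,fx=4.4,fy=4,interpolation=cv2.INTER_CUBIC)[:, :])
W=cloud(d)
R=cv2.Rodrigues(d['rvec'])[0];print('cam',-R.T@d['tvec'],d['fx'])
print('bench z',np.nanmedian(W[150:170,170:200,2]))
def box(m,zlo,zhi,name):
    P=W[m];P=P[(P[:,2]>zlo)&(P[:,2]<zhi)]
    r=cv2.minAreaRect(P[:,:2].astype(np.float32)*1000);print(name,len(P),np.round(r[0],1),np.round(r[1],1),round(r[2],1),'zmax',P[:,2].max())
    return P
m=np.zeros((420,560),bool);m[200:242,284:330]=1
box(m,.026,.08,'chock body');box(m,.04,.08,'rib');box(m,.006,.08,'all')
m=np.zeros((420,560),bool);m[208:312,170:335]=1;m[200:242,284:335]=0
box(m,.045,.2,'tray high');
P=box(m,.004,.2,'tray all')
bm=np.zeros((420,560),bool);bm[208:270,170:225]=1
box(bm,.003,.02,'mouthfloor')
for n,s in dict(rack=np.s_[165:205,218:264],t1=np.s_[150:202,98:152],t2=np.s_[285:345,335:405]).items():
    m=np.zeros((420,560),bool);m[s]=1;box(m,.025,.1,n)
np.set_printoptions(precision=3,suppress=True)
```

```text
cam [1.23862282 0.61830123 1.29090811] 528.8369023460178
bench z 0.001375972311028327
chock body 546 [423.2 125.5] [ 57.9 108.3] 86.2 zmax 0.06739173574603216
rib 164 [425.9 125.6] [101.   47.4] 1.0 zmax 0.06739173574603216
all 819 [408.7 117.8] [155.6 138.6] 33.8 zmax 0.06739173574603216
tray high 2000 [613.2 131.2] [159.5 261.3] 5.7 zmax 0.08590822902627716
tray all 8040 [613.5  53.1] [354.1 497. ] 35.3 zmax 0.08590822902627716
mouthfloor 2027 [ 652.9 -113.4] [239.4 166.4] 39.4 zmax 0.01959808978484187
rack 560 [ 430.1 -120.9] [115.2  64.2] 76.2 zmax 0.05160653953817865
t1 1114 [ 623.9 -430.2] [134.5  86.9] 78.9 zmax 0.07410645579433517
t2 1717 [592.1 434.9] [ 89.7 124.9] 7.8 zmax 0.06341147641914556
```

View pics/c.png

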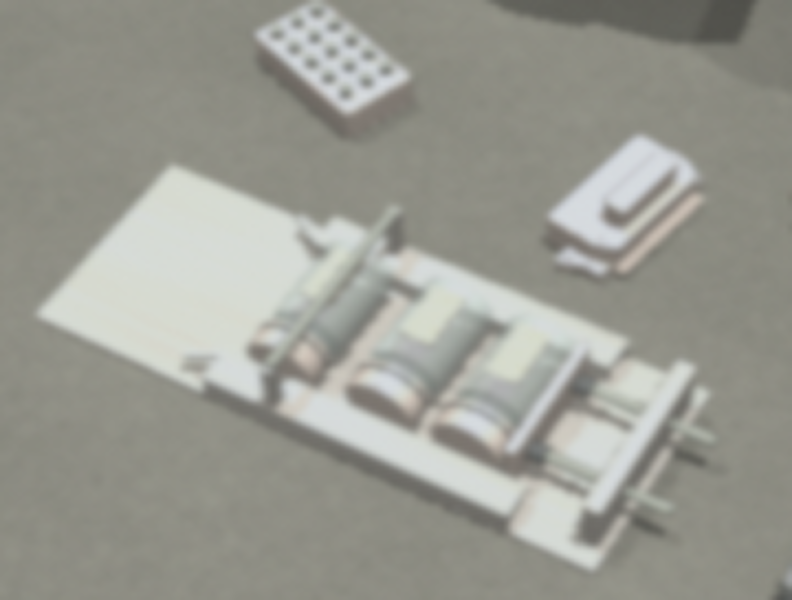

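The crop confirms it: the white chock has its rib nearer the image-right side, which is its front, so it is already roughly aligned with the tray. The mouth corners are at crop (38,314) and (172,165), with the far corner near (600,570). The rib top runs from about (610,215) to (680,170). Next I'll ray-cast these points.

```bash
cat >> h.py <<'E'
np.set_printoptions(precision=4,suppress=True)
def ray(d,u,v,z):
    R=cv2.Rodrigues(np.array(d['rvec'],float))[0];c=-R.T@np.array(d['tvec'],float).ravel()
    r=R.T@np.array([(u-d['cx'])/d['fx'],(v-d['cy'])/d['fy'],1]);return c+r*(z-c[2])/r[2]
E
python3 - <<'E'
from h import *
d=load('scene')
f=lambda x,y,z:ray(d,165+x/4.4-.4,170+y/4-.4,z)
A,B,C,D=f(38,314,.006),f(172,165,.006),f(597,570,.006),f(628,345,.027)
print('mouth corners',A,B,np.linalg.norm(A-B),'far',C,np.linalg.norm(C-A))
y=(C-A)[:2]/np.linalg.norm((C-A)[:2]);x=np.array([y[1],-y[0]])
print('yaw of x deg',np.degrees(np.arctan2(x[1],x[0])),np.degrees(np.arctan2((A-B)[1],(A-B)[0])))
o=(A+B)[:2]/2+.230*y;print('origin',o,'mouth',o-.16*y)
# bar ends
print('bar',f(272,385,.073),f(398,212,.073))
W=cloud(d)
# chock top face & rib from depth
m=np.zeros((420,560),bool);m[200:240,284:328]=1
P=W[m]
top=P[(abs(P[:,2]-.034)<.006)];rib=P[P[:,2]>.052]
print(len(top),len(rib))
for Q in(top,rib):
    print(Q.mean(0),cv2.minAreaRect((Q[:,:2]*1e3).astype(np.float32)))
print('rib top ends px',f(612,205,.058),f(672,168,.058))
# top-face back edge corners, front...
print('body back edge',f(550,218,.034),f(640,137,.034))
E
```

```text
mouth corners [ 0.7197 -0.1431  0.006 ] [ 0.5635 -0.1608  0.006 ] 0.1572105838270347 far [0.6748 0.2741 0.006 ] 0.41954740454156375
yaw of x deg 6.146753294035166 6.47233496529742
origin [0.617  0.0768] mouth [ 0.6341 -0.0823]
bar [0.7061 0.0531 0.073 ] [0.546  0.0283 0.073 ]
371 112
[0.4291 0.1233 0.0346] ((421.84613037109375, 125.23353576660156), (58.02122116088867, 105.72469329833984), 87.01819610595703)
[0.4237 0.1379 0.058 ] ((422.4017333984375, 137.18414306640625), (19.476980209350586, 61.23869705200195), 85.26788330078125)
rib top ends px [0.4506 0.1327 0.058 ] [0.3991 0.1465 0.058 ]
body back edge [0.4692 0.096  0.034 ] [0.3705 0.103  0.034 ]
```

```bash
cat >> h.py <<'E'
from scipy.spatial.transform import Rotation as Ro
def to(x,y,z,yaw):
    """fractions for one row: tool down, tool-x heading yaw (deg, world)"""
    o=telemetry.get_obs();R=Ro.from_rotvec(o['tool_rot'])
    T=Ro.from_euler('z',yaw,degrees=True)*Ro.from_euler('x',180,degrees=True)
    dr=(R.inv()*T).as_rotvec(degrees=True)/30
    ds=R.inv().apply(np.array([x,y,z])-o['tool_pos'])/.3
    X=R.as_matrix()[:,0];print('turn',dr,'shift',ds,'| now',np.array(o['tool_pos']),'yaw',np.degrees(np.arctan2(X[1],X[0])),'F',o['contact_force'],'t',o['t'],'open',o['opening'],'q6',o['q'][5])
E
python3 - <<'E'
from h import *
to(.4224,.1372,.2,-4)
to(.345,-.25,.23,-4)
E
```

```text
turn [-0.0035  0.0004  0.8529] shift [ 1.4772 -1.9885  0.1046] | now [ 0.2298 -0.5806  0.2302] yaw 21.58840291852392 F [ 1.429  -0.4321 -0.6352] t 0.1 open 0.08515880728281099 q6 -0.11899163254277433
turn [-0.0035  0.0004  0.8529] shift [ 0.7625 -0.8835  0.0024] | now [ 0.2298 -0.5806  0.2302] yaw 21.58840291852392 F [ 1.429  -0.4321 -0.6352] t 0.1 open 0.08515880728281099 q6 -0.11899163254277433
```

```bash
python3 -m pendant '[0,0,0.85,0.76,-0.88,0,1, 0,0,0.85,0.76,-0.88,0,1, 0,0,0.85,0.76,-0.88,0,1, 0,0,0.85,0.76,-0.88,0,1, 0,0,0.85,0.76,-0.88,0,1, 0,0,0.85,0.76,-0.88,0,1, 0,0,0.85,0.76,-0.88,0,1, 0,0,0.85,0.76,-0.88,0,1]'
python3 - <<'E'
from h import *
to(.385,-.05,.22,-4)
to(.4224,.1372,.2,-4)
E
```

```text
t: 1.1
tool_pos: [0.3446, -0.2521, 0.2311]
tool_rot: [3.139, -0.107, -0.001]
contact_force: [-0.5, -0.8, 0.5]
opening: 0.0855
grip_force: 0.0
turn [0.0005 0.0008 0.0029] shift [ 0.0883 -0.6814  0.0369] | now [ 0.3446 -0.2521  0.2311] yaw -3.9120192351967304 F [-0.4936 -0.7563  0.4513] t 1.1 open 0.08551813084830995 q6 0.8331437336600753
turn [0.0005 0.0008 0.0029] shift [ 0.1701 -1.3125  0.1033] | now [ 0.3446 -0.2521  0.2311] yaw -3.9120192351967304 F [-0.4936 -0.7563  0.4513] t 1.1 open 0.08551813084830995 q6 0.8331437336600753
```

```bash
python3 -m pendant '[0,0,0,0.1,-0.8,0.05,1, 0,0,0,0.1,-0.8,0.05,1, 0,0,0,0.1,-0.8,0.05,1, 0,0,0,0.1,-0.8,0.05,1, 0,0,0,0.1,-0.8,0.05,1]'
python3 -m pendant '[0,0,0,0.07,-0.51,0.05,0.6, 0,0,0,0.07,-0.51,0.05,0.6, 0,0,0,0.07,-0.51,0.05,0.6, 0,0,0,0.07,-0.51,0.05,0.6, 0,0,0,0.07,-0.51,0.05,0.6]'
python3 - <<'E'
from h import *
d=grab('wrist','pics/d.png')
R=cv2.Rodrigues(d['rvec'])[0];print('cam',-R.T@d['tvec'],R[2],d['fx'])
to(.4224,.1372,.1,-4)
W=cloud(d);P=W[np.isfinite(W[...,2])]
near=P[(abs(P[:,0]-.422)<.08)&(abs(P[:,1]-.13)<.06)]
for lo,hi in((.028,.040),(.052,.064)):
    Q=near[(near[:,2]>lo)&(near[:,2]<hi)];print(len(Q), cv2.minAreaRect((Q[:,:2]*1e3).astype(np.float32)) if len(Q)>5 else '')
E
```

```text
t: 1.72
tool_pos: [0.3913, -0.0125, 0.2159]
tool_rot: [-3.14, 0.099, 0.002]
contact_force: [-0.4, -0.7, -0.3]
opening: 0.0853
grip_force: 0.0
t: 2.35
tool_pos: [0.423, 0.135, 0.2012]
tool_rot: [3.139, -0.111, -0.001]
contact_force: [-1.2, 0.1, -0.7]
opening: 0.0513
grip_force: 0.0
cam [0.4885 0.1316 0.3437] [-0.26    0.0181 -0.9654] 362.0756312175269
turn [ 0.0011  0.0001 -0.0026] shift [-0.0024 -0.0074  0.3377] | now [0.423  0.135  0.2013] yaw -4.079243076164207 F [ 0.3759 -0.0283 -0.6713] t 2.4 open 0.05134912517387954 q6 1.7834486462620847
5464 ((421.65093994140625, 126.26435089111328), (56.10945129394531, 101.72476959228516), 85.89329528808594)
1614 ((422.60302734375, 138.31478881835938), (17.798362731933594, 59.871498107910156), 86.34577178955078)
```

View pics/d.png

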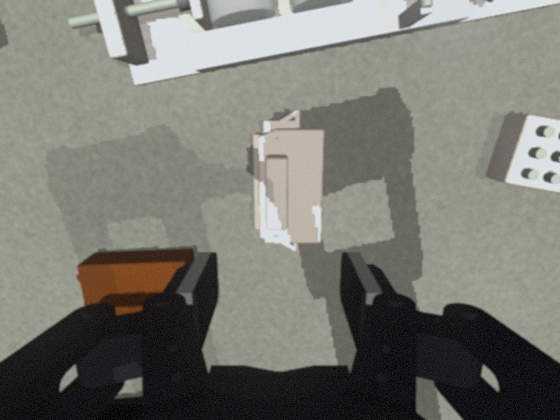

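The wrist view shows the white chock at (290,185), with body 56×102 mm and rib 18×60 mm, matching the description. It lies between the fingers; the brown look-alike at (140,280) is clear of them. Rib centre is (0.4226, 0.1383), yaw -4°. I'll descend and grip.

```bash
python3 -m pendant '[0,0,0,0,-0.011,0.2,0.6, 0,0,0,0,-0.011,0.36,0.6, 0,0,0,0,-0.011,0.46,0.6, 0,0,0,0,-0.011,0.54,0.6, 0,0,0,0,-0.011,0.54,0.6, 0,0,0,0,-0.011,0.54,0, 0,0,0,0,-0.011,0.54,0, 0,0,0,0,-0.011,0.54,0, 0,0,0,0,-0.011,0.54,0]' 60
python3 -m pendant '[0,0,0,0,0,0,0, 0,0,0,0,0,0,0]'
```

```text
t: 3.52
tool_pos: [0.4242, 0.14, 0.0411]
tool_rot: [3.139, -0.107, 0.005]
contact_force: [-0.2, -2.2, 6.3]
opening: 0.0165
grip_force: 62.7
t: 3.78
tool_pos: [0.4242, 0.14, 0.0411]
tool_rot: [3.139, -0.107, 0.005]
contact_force: [-0.3, -3.1, 5.6]
opening: 0.0162
grip_force: 62.7
```

```bash
python3 -m pendant '[0,0,0,0,0,-0.1,0, 0,0,0,0,0,-0.28,0, 0,0,0,0,0,-0.45,0, 0,0,0,0,0,-0.45,0]'
python3 - <<'E'
from h import *
d=grab('wrist')
W=cloud(d);P=W[np.isfinite(W[...,2])]
o=telemetry.get_obs();p=o['tool_pos']
near=P[(abs(P[:,0]-p[0])<.08)&(abs(P[:,1]-p[1]+.012)<.06)]
h=np.histogram(near[:,2],np.arange(.1,.24,.004));print(h)
to(.634+.012*-.11,-.0823+.012,.18,6.3)
E
```

```text
t: 4.28
tool_pos: [0.4256, 0.1409, 0.1797]
tool_rot: [-3.137, 0.107, -0.016]
contact_force: [0.3, -0.8, -1.6]
opening: 0.0163
grip_force: 61.8
(array([    0,     0,     0,     0,     0,     0,     0,     0,     0,
           3,    38,   504,   780,  1028,    98,   103,   120,   836,
       11679,   101,   115,   270,   353,  1467,  5587,   401,   465,
         340,   378,   914,   635,  1538,  1719,  4697]), array([0.1  , 0.104, 0.108, 0.112, 0.116, 0.12 , 0.124, 0.128, 0.132,
       0.136, 0.14 , 0.144, 0.148, 0.152, 0.156, 0.16 , 0.164, 0.168,
       0.172, 0.176, 0.18 , 0.184, 0.188, 0.192, 0.196, 0.2  , 0.204,
       0.208, 0.212, 0.216, 0.22 , 0.224, 0.228, 0.232, 0.236]))
turn [-0.0018 -0.0086 -0.3396] shift [ 0.7422  0.6541 -0.0094] | now [0.4238 0.1406 0.1765] yaw -3.8894824954304457 F [-0.793  -1.5004 -2.4135] t 4.325 open 0.016347787332071057 q6 1.7917005235035512
```

```bash
python3 -m pendant '[0,0,-0.2,0.74,0.65,0,0, 0,0,-0.34,0.74,0.65,0,0, 0,0,-0.34,0.74,0.65,0,0, 0,0,-0.34,0.74,0.65,0,0, 0,0,-0.34,0.74,0.65,0,0, 0,0,-0.34,0.74,0.65,0,0, 0,0,-0.34,0.74,0.65,0,0]'
python3 - <<'E'
from h import *
d=grab('wrist','pics/e.png')
W=cloud(d);m=np.isfinite(W[...,2])
o=telemetry.get_obs();p=np.array(o['tool_pos']);print(p,o['tool_rot'])
P=W[m]
def r(Q):return cv2.minAreaRect((Q[:,:2]*1e3).astype(np.float32))
ch=P[(abs(P[:,0]-p[0])<.08)&(abs(P[:,1]-p[1]+.012)<.06)&(P[:,2]>.163)&(P[:,2]<.1765)];print('chock',len(ch),r(ch))
fl=P[(P[:,2]>.001)&(P[:,2]<.012)&(abs(P[:,0]-.63)<.12)&(P[:,1]<.0)];print('floor',len(fl),r(fl))
rl=P[(P[:,2]>.022)&(P[:,2]<.032)&(abs(P[:,0]-.63)<.12)];print('rails',len(rl),r(rl))
E
```

```text
t: 5.2
tool_pos: [0.6294, -0.0688, 0.1717]
tool_rot: [-3.135, -0.172, 0.007]
contact_force: [-0.6, 0.0, -0.3]
opening: 0.0165
grip_force: 61.7
[ 0.6294 -0.0685  0.1724] [-3.1355 -0.1734  0.0052]
chock 12469 ((629.2232666015625, -80.21239471435547), (101.75588989257812, 55.8646240234375), 6.539083480834961)
floor 15308 ((630.1396484375, -179.2056121826172), (239.68154907226562, 358.4122314453125), 0.010700465179979801)
rails 13459 ((619.4120483398438, 68.03783416748047), (160.52256774902344, 212.28736877441406), 6.021884918212891)
```

View pics/e.png

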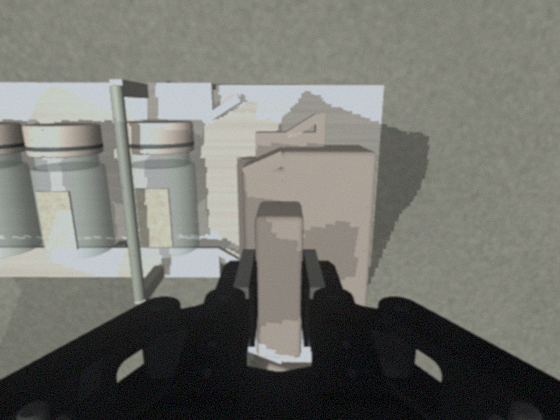

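The view shows the chock hanging over the mouth, rib at (280,285) and tie bar at (125,190), with its toe side facing the bottles. It sits about 5 mm off the centre line, so I'll correct that and lower it.

```bash
python3 -m pendant '[0,0,0,0.017,0.01,0.1,0, 0,0,0,0.017,0.01,0.24,0, 0,0,0,0.017,0.01,0.33,0, 0,0,0,0.017,0.01,0.38,0, 0,0,0,0.017,0.01,0.4,0, 0,0,0,0.017,0.01,0.4,0]'
python3 - <<'E'
from h import *
to(.633,-.0705,.047,6.1)
E
```

```text
t: 6.0
tool_pos: [0.6367, -0.0717, 0.055]
tool_rot: [3.137, 0.173, 0.002]
contact_force: [0.4, 1.3, -0.2]
opening: 0.0164
grip_force: 61.7
turn [ 0.0005 -0.0019  0.0071] shift [-0.0117 -0.0054  0.0268] | now [ 0.6367 -0.0717  0.055 ] yaw 6.313376087845884 F [ 0.3681  1.3419 -0.1812] t 6.0 open 0.016358929411318824 q6 1.232300688243152
```

```bash
python3 -m pendant '[0,0,0.01,-0.007,0,0.01,0, 0,0,0.01,-0.007,0,0.02,0, 0,0,0.01,-0.007,0,0.026,0, 0,0,0.01,-0.007,0,0.026,0]'
```

```text
t: 6.5
tool_pos: [0.6345, -0.0724, 0.0471]
tool_rot: [3.137, 0.164, 0.0]
contact_force: [-2.1, -0.5, 2.3]
opening: 0.0166
grip_force: 62.0
```

```bash
python3 -m pendant '[0,0,0,0,0,0,0.6, 0,0,0,0,0,0,0.6, 0,0,0,0,0,0,0.6, 0,0,0,0,0,-0.1,0.6, 0,0,0,0,0,-0.3,0.6, 0,0,0,0,0,-0.45,0.6, 0,0,0,0,0,-0.45,0.6]'
python3 - <<'E'
from h import *
d=grab('wrist','pics/f.png')
W=cloud(d);P=W[np.isfinite(W[...,2])]
def r(Q):return cv2.minAreaRect((Q[:,:2]*1e3).astype(np.float32))
ch=P[(abs(P[:,0]-.634)<.08)&(abs(P[:,1]+.083)<.06)&(P[:,2]>.035)&(P[:,2]<.046)];print('chock',len(ch),np.median(ch[:,2]),r(ch))
rb=P[(abs(P[:,0]-.634)<.08)&(abs(P[:,1]+.083)<.06)&(P[:,2]>.058)&(P[:,2]<.07)];print('rib',len(rb),r(rb))
rl=P[(P[:,2]>.022)&(P[:,2]<.032)&(abs(P[:,0]-.63)<.12)&(P[:,1]>-.03)];print('rails',len(rl),r(rl))
br=P[(P[:,2]>.06)&(P[:,2]<.08)&(P[:,1]>0)&(P[:,1]<.08)];print('bar',len(br),r(br))
to(.646,-.19,.18,6.1)
E
```

```text
t: 7.38
tool_pos: [0.6373, -0.0729, 0.1878]
tool_rot: [3.134, 0.164, 0.016]
contact_force: [0.0, -0.5, -0.1]
opening: 0.051
grip_force: 0.0
chock 6094 0.0397966093190653 ((634.2357177734375, -83.93663024902344), (101.73751831054688, 56.178306579589844), 5.86870813369751)
rib 1768 ((633.1087646484375, -72.08155059814453), (59.9239501953125, 17.993118286132812), 6.34190034866333)
rails 11482 ((619.2152099609375, 71.82177734375), (161.0946044921875, 218.36553955078125), 5.865425109863281)
bar 2627 ((624.2245483398438, 27.010498046875), (157.5262908935547, 26.129150390625), 6.180604934692383)
turn [ 0.0032 -0.0094 -0.0036] shift [-0.0067  0.3931  0.0155] | now [ 0.6357 -0.0725  0.1845] yaw 5.991267785267681 F [-1.1299  0.3765 -0.7753] t 7.425 open 0.050959270107626686 q6 1.2364023373930504
```

View pics/f.png

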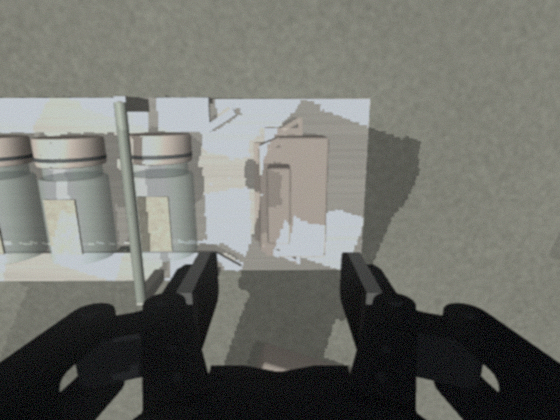

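The chock now lies flat in the mouth at (295,190), released, with its body top at z = 40 mm. It is 1 mm off the centre line and yaw matches, with the toe towards the bottles. I'll turn the tool 90° and go behind it with the fingers shut.

```bash
python3 -m pendant '[0,0,-0.3,0,0.15,0,0, 0,0,-0.65,0,0.27,0,0, 0,0,-1,0,0.27,0,0, 0,0,-1,0,0.27,0,0]'
python3 -m pendant '[0,0,-0.35,0,0,0,0, 0,0,-0.7,0,0,0,0, 0,0,-1,0,0,0,0, 0,0,-1,0,0,0,0]'
python3 -m pendant '[0,0,-0.35,0,0,0,0, 0,0,-0.7,0,0,0,0, 0,0,-1,0,0,0,0, 0,0,-1,0,0,0,0, 0,0,-1,0,0,0,0]'
python3 - <<'E'
from h import *
to(.642,-.152,.018,96)
E
```

```text
t: 7.92
tool_pos: [0.6416, -0.1528, 0.1791]
tool_rot: [-2.987, -0.966, 0.004]
contact_force: [-0.9, -0.9, -0.3]
opening: -0.0001
grip_force: 0.0
t: 8.43
tool_pos: [0.6422, -0.152, 0.1803]
tool_rot: [-2.637, -1.705, 0.002]
contact_force: [-0.1, 0.1, -0.8]
opening: -0.0001
grip_force: 0.0
t: 9.05
tool_pos: [0.6425, -0.1525, 0.1811]
tool_rot: [-2.106, -2.33, 0.0]
contact_force: [-0.9, -0.7, -0.6]
opening: 0.0001
grip_force: 0.0
turn [-0.0009 -0.0004 -0.0075] shift [ 0.0018 -0.0013  0.5438] | now [ 0.6425 -0.1525  0.1811] yaw 95.77455512607935 F [-0.9454 -0.7052 -0.5918] t 9.05 open 6.906253937808382e-05 q6 -0.4464289459218994
```

```bash
python3 -m pendant '[0,0,0,0,0,0.2,0, 0,0,0,0,0,0.36,0, 0,0,0,0,0,0.48,0, 0,0,0,0,0,0.54,0, 0,0,0,0,0,0.54,0, 0,0,0,0.03,0,0.54,0, 0,0,0,0.06,0,0.54,0]'
python3 - <<'E'
from h import *
to(.639,-.125,.018,96)
E
```

```text
t: 9.93
tool_pos: [0.6423, -0.1347, 0.0218]
tool_rot: [2.101, 2.332, 0.003]
contact_force: [-0.7, -0.3, -0.2]
opening: -0.0001
grip_force: 0.0
turn [ 0.0065  0.0026 -0.001 ] shift [ 0.0331 -0.0075  0.0127] | now [ 0.6423 -0.1347  0.0218] yaw 95.97091539890094 F [-0.658  -0.2746 -0.2186] t 9.925 open -0.00012870232643346472 q6 -0.424318312476831
```

```bash
python3 -m pendant '[0,0,0,0.02,-0.005,0.01,0, 0,0,0,0.04,-0.005,0.01,0, 0,0,0,0.06,-0.005,0.01,0, 0,0,0,0.08,-0.005,0.01,0, 0,0,0,0.1,-0.005,0.01,0, 0,0,0,0.12,-0.005,0.01,0]'
python3 -m pendant '[0,0,0,0.02,0,0,0, 0,0,0,0.04,0,0,0, 0,0,0,0.06,0,0,0, 0,0,0,0.08,0,0,0, 0,0,0,0.1,0,0,0]'
python3 - <<'E'
from h import *
to(.63,-.02,.018,96)
d=grab('scene');im=d['image'][200:320,165:345,::-1]
cv2.imwrite('pics/g.png',cv2.resize(im,None,fx=4.4,fy=4.4,interpolation=cv2.INTER_CUBIC))
E
```

```text
t: 10.68
tool_pos: [0.6357, -0.099, 0.0166]
tool_rot: [2.102, 2.334, 0.0]
contact_force: [-0.0, -0.9, 1.0]
opening: 0.0002
grip_force: 0.6
t: 11.3
tool_pos: [0.6324, -0.069, 0.0165]
tool_rot: [-2.102, -2.335, 0.0]
contact_force: [0.1, -0.9, 0.6]
opening: 0.0
grip_force: 0.6
turn [-0.0001  0.     -0.0002] shift [ 0.1631  0.0092 -0.005 ] | now [ 0.6324 -0.069   0.0165] yaw 95.99346437935064 F [ 0.1104 -0.8727  0.5887] t 11.3 open 2.5384424274626424e-05 q6 -0.33012250919762015
```

View pics/g.png

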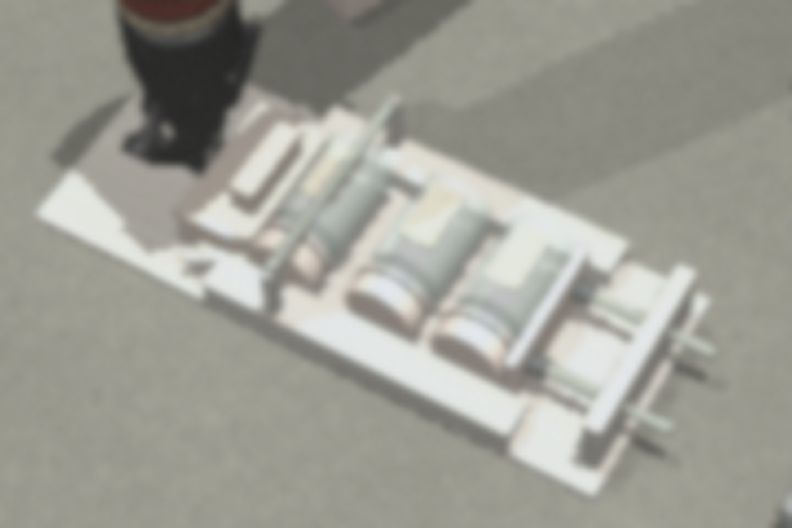

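The chock is moving straight into the rails (about (250,175) in the crop), with bottle 3 just ahead of it under the bar. I'll keep pushing.

```bash
python3 -m pendant '[0,0,0,0.015,0,0,0, 0,0,0,0.03,0,0,0, 0,0,0,0.045,0,0,0, 0,0,0,0.06,0,0,0]'
python3 -m pendant '[0,0,0,0.015,0,0,0, 0,0,0,0.03,0,0,0, 0,0,0,0.045,0,0,0]'
python3 - <<'E'
from h import *
to(.627,-.02,.0165,96)
E
```

```text
t: 11.85
tool_pos: [0.6304, -0.0511, 0.0164]
tool_rot: [-2.102, -2.334, 0.0]
contact_force: [0.1, -0.8, 0.0]
opening: -0.0003
grip_force: 0.4
t: 12.22
tool_pos: [0.629, -0.0377, 0.0164]
tool_rot: [-2.102, -2.334, 0.0]
contact_force: [0.0, -0.2, -0.4]
opening: 0.0002
grip_force: 0.5
turn [-0.0005 -0.0003 -0.0004] shift [ 0.0593 -0.0004 -0.0004] | now [ 0.629  -0.0377  0.0164] yaw 95.98797144161169 F [ 0.0168 -0.2488 -0.4101] t 12.225 open 0.00016694020344273095 q6 -0.2824740136854772
```

```bash
for i in 1; do python3 -m pendant '[0,0,0,0.01,0,0,0, 0,0,0,0.02,0,0,0]'|egrep 'pos|contact'; done
python3 -m pendant '[0,0,0,0.01,0,0,0, 0,0,0,0.02,0,0,0]'|egrep 'pos|contact'
```

```text
tool_pos: [0.629, -0.034, 0.0168]
contact_force: [1.0, -8.1, -1.9]
tool_pos: [0.6284, -0.0285, 0.0168]
contact_force: [0.5, -8.7, -0.4]
```

```bash
python3 -m pendant '[0,0,0,0.008,0,0,0]'|egrep 'pos|contact'
```

```text
tool_pos: [0.6281, -0.0262, 0.0168]
contact_force: [1.1, -9.7, -0.8]
```

```bash
python3 -m pendant '[0,0,0,0.006,0,0,0]'|egrep 'pos|contact'; python3 -m pendant '[0,0,0,0.006,0,0,0]'|egrep 'pos|contact'; python3 -m pendant '[0,0,0,0.006,0,0,0]'|egrep 'pos|contact'
```

```text
tool_pos: [0.6283, -0.0248, 0.017]
contact_force: [2.1, -10.1, -1.0]
tool_pos: [0.6282, -0.0233, 0.0171]
contact_force: [0.9, -10.3, -1.2]
tool_pos: [0.6281, -0.0218, 0.0171]
contact_force: [1.0, -13.4, -1.2]
```

```bash
python3 -m pendant '[0,0,0,0.005,0,0,0]'|egrep 'pos|contact'; python3 -m pendant '[0,0,0,0.005,0,0,0]'|egrep 'pos|contact'
```

```text
tool_pos: [0.6279, -0.0208, 0.0172]
contact_force: [1.1, -14.1, -0.3]
tool_pos: [0.6278, -0.0197, 0.0172]
contact_force: [0.9, -15.2, -0.8]
```

```bash
python3 -m pendant '[0,0,0,0.004,0,0,0]'|egrep 'pos|contact'; python3 -m pendant '[0,0,0,0.004,0,0,0]'|egrep 'pos|contact'
```

```text
tool_pos: [0.6278, -0.0187, 0.0173]
contact_force: [0.4, -16.0, -1.3]
tool_pos: [0.6277, -0.0178, 0.0174]
contact_force: [2.0, -16.2, -0.6]
```

```bash
python3 -m pendant '[0,0,0,0.004,0,0,0]'|egrep 'pos|contact'; python3 -m pendant '[0,0,0,0.004,0,0,0]'|egrep 'pos|contact'
```

```text
tool_pos: [0.6276, -0.0168, 0.0174]
contact_force: [0.6, -16.5, -0.2]
tool_pos: [0.6275, -0.0158, 0.0175]
contact_force: [1.6, -17.7, -0.5]
```

```bash
python3 -m pendant '[0,0,0,0.004,0,0,0]'|egrep 'pos|contact'; python3 -m pendant '[0,0,0,0.004,0,0,0]'|egrep 'pos|contact'
```

```text
tool_pos: [0.6274, -0.0149, 0.0175]
contact_force: [1.3, -18.2, -1.5]
tool_pos: [0.6272, -0.0128, 0.0174]
contact_force: [-0.0, -12.8, -0.4]
```

```bash
python3 -m pendant '[0,0,0,0.004,0,0,0]'|egrep 'pos|contact'
```

```text
tool_pos: [0.6268, -0.0111, 0.0171]
contact_force: [1.6, -13.8, -0.4]
```

The snap was clear: the force dropped from 18 to 13 N. I'll go one millimetre further for certainty, then back off and check that the chock stays.

```bash
python3 -m pendant '[0,0,0,0.004,0,0,0]'|egrep 'pos|contact'; python3 -m pendant '[0,0,0,-0.01,0,0,0, 0,0,0,-0.02,0,0,0, 0,0,0,-0.04,0,0,0, 0,0,0,-0.1,0,0,0, 0,0,0,-0.25,0,0,0, 0,0,0,-0.35,0,0,0, 0,0,0,-0.35,0,-0.15,0, 0,0,0,-0.35,0,-0.4,0, 0,0,0,-0.35,0,-0.5,0, 0,0,0,-0.35,0,-0.5,0]'
python3 - <<'E'
from h import *
d=grab('wrist','pics/h.png');W=cloud(d);P=W[np.isfinite(W[...,2])]
o=np.array([.6186,.0768]);Y=np.array([-.104,.9946]);X=np.array([.9946,.104])
q=P[:,:2]-o;ty=q@Y;tx=q@X
m=(abs(P[:,2]-.040)<.003)&(abs(tx)<.045)&(ty<-.04);print('chock top back y',np.percentile(ty[m],[1,50]) if m.sum() else None)
m=(abs(P[:,2]-.064)<.003)&(abs(tx)<.025)&(ty<.0);print('rib y',np.percentile(ty[m],[2,50,98]))
s=grab('scene');im=s['image'][200:320,165:345,::-1]
cv2.imwrite('pics/i.png',cv2.resize(im,None,fx=4.4,fy=4.4,interpolation=cv2.INTER_CUBIC))
W=cloud(s)
for n,sl in dict(rack=np.s_[165:205,218:264],t1=np.s_[150:202,98:152],t2=np.s_[285:345,335:405]).items():
    Q=W[sl].reshape(-1,3);Q=Q[(Q[:,2]>.025)&(Q[:,2]<.1)];print(n,cv2.minAreaRect((Q[:,:2]*1e3).astype(np.float32)))
E
```

```text
tool_pos: [0.6267, -0.0099, 0.0171]
contact_force: [0.9, -13.4, -0.2]
t: 15.72
tool_pos: [0.6397, -0.1111, 0.1726]
tool_rot: [2.097, 2.328, 0.008]
contact_force: [0.9, -0.1, -0.3]
opening: 0.0001
grip_force: 0.0
chock top back y [-0.1029 -0.0836]
rib y [-0.0723 -0.0643 -0.0563]
rack ((429.8637390136719, -122.01882934570312), (114.93533325195312, 63.165802001953125), 75.99209594726562)
t1 ((623.4039306640625, -429.5113830566406), (134.47647094726562, 88.44377136230469), 78.6236801147461)
t2 ((592.7305908203125, 434.8302917480469), (89.44463348388672, 125.20954132080078), 7.824001312255859)
```

View pics/i.png

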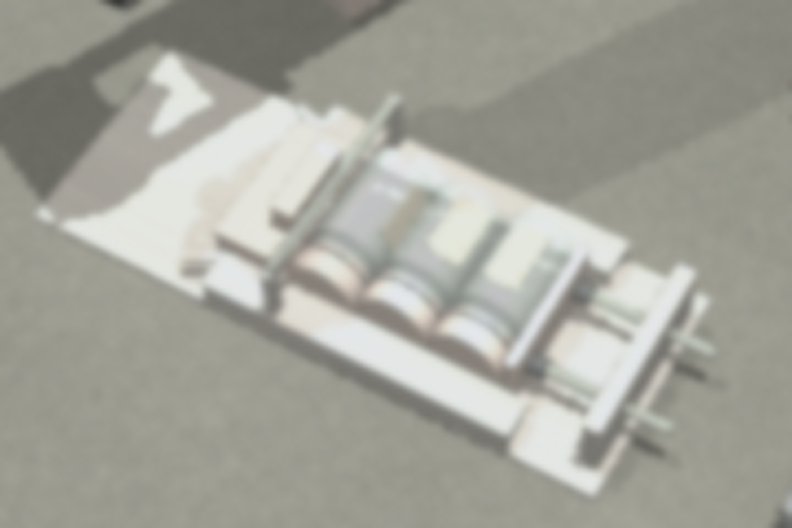

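View pics/h.png

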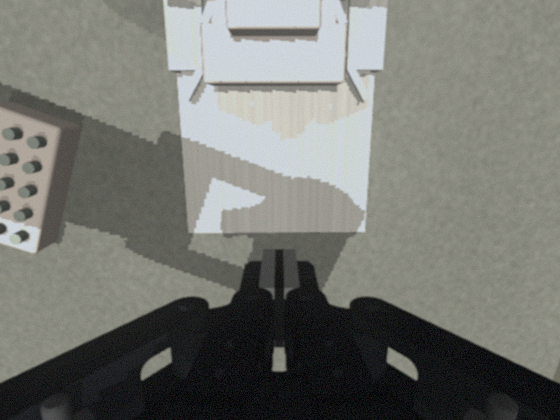

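The pictures show the bottles gathered in a row, but the chock at (275,200) has come back. Its rib is at tray y -64 mm, so its centre is at -76 mm and the plate is back at rest. The catches did not hold; the lookalike drop was not a full latch. Rack and boxes are unmoved. I'll push again, this time until I feel the stop.

```bash
python3 -m pendant '[0,0,0,0,0,0.2,0, 0,0,0,0,0,0.4,0, 0,0,0,0.05,0,0.515,0, 0,0,0,0.12,0,0.515,0, 0,0,0,0.17,0,0.515,0, 0,0,0,0.2,0,0.515,0, 0,0,0,0.21,0,0.515,0]'
python3 - <<'E'
from h import *
to(.6288,-.034,.0168,96)
E
```

```text
t: 16.7
tool_pos: [0.6298, -0.047, 0.0117]
tool_rot: [-2.101, -2.335, 0.0]
contact_force: [0.8, 0.1, 0.4]
opening: 0.0001
grip_force: 0.0
turn [-0.0011 -0.0003  0.001 ] shift [ 0.0434  0.0014 -0.017 ] | now [ 0.6298 -0.047   0.0117] yaw 96.03011405034216 F [0.847  0.0548 0.3968] t 16.7 open 0.00013284246315470942 q6 -0.2974763004319859
```

```bash
python3 -m pendant '[0,0,0,0.012,0,-0.008,0, 0,0,0,0.024,0,-0.008,0, 0,0,0,0.036,0,-0.008,0, 0,0,0,0.046,0,-0.008,0, 0,0,0,0.056,0,-0.008,0]'|egrep 'pos|contact'
python3 -m pendant '[0,0,0,0.01,0,0,0, 0,0,0,0.02,0,0,0]'|egrep 'pos|contact'
python3 -m pendant '[0,0,0,0.007,0,0,0, 0,0,0,0.014,0,0,0]'|egrep 'pos|contact'
```

```text
tool_pos: [0.6291, -0.0333, 0.0149]
contact_force: [-0.3, -8.8, -0.5]
tool_pos: [0.6285, -0.0277, 0.0149]
contact_force: [1.0, -10.0, -0.0]
tool_pos: [0.6285, -0.0241, 0.0151]
contact_force: [1.5, -11.6, -0.2]
```

```bash
python3 -m pendant '[0,0,0,0.005,0,0,0]'|egrep 'pos|contact';python3 -m pendant '[0,0,0,0.005,0,0,0]'|egrep 'pos|contact'
```

```text
tool_pos: [0.6284, -0.0227, 0.0152]
contact_force: [1.5, -10.9, -1.0]
tool_pos: [0.6282, -0.0217, 0.0152]
contact_force: [1.2, -12.9, -0.1]
```

```bash
python3 -m pendant '[0,0,0,0.006,0,0,0, 0,0,0,0.012,0,0,0]'|egrep 'pos|contact';python3 -m pendant '[0,0,0,0.005,0,0,0]'|egrep 'pos|contact';python3 -m pendant '[0,0,0,0.005,0,0,0]'|egrep 'pos|contact';python3 -m pendant '[0,0,0,0.005,0,0,0]'|egrep 'pos|contact'
```

```text
tool_pos: [0.628, -0.019, 0.0154]
contact_force: [2.5, -16.4, 0.1]
tool_pos: [0.6279, -0.0178, 0.0155]
contact_force: [1.4, -16.5, -0.4]
tool_pos: [0.6278, -0.0165, 0.0155]
contact_force: [1.2, -17.1, 0.5]
tool_pos: [0.6277, -0.0153, 0.0156]
contact_force: [1.6, -18.4, -0.0]
```

```bash
python3 -m pendant '[0,0,0,0.005,0,0,0]'|egrep 'pos|contact';python3 -m pendant '[0,0,0,0.005,0,0,0]'|egrep 'pos|contact'
```

```text
tool_pos: [0.6277, -0.0137, 0.0156]
contact_force: [-0.3, -10.6, -0.7]
tool_pos: [0.627, -0.0112, 0.0152]
contact_force: [1.0, -13.3, -0.4]
```

Same drop at the same place. I'll continue in small steps to the stop.

```bash
python3 -m pendant '[0,0,0,0.004,0,0,0]'|egrep 'pos|contact';python3 -m pendant '[0,0,0,0.004,0,0,0]'|egrep 'pos|contact'
```

```text
tool_pos: [0.6269, -0.0099, 0.0152]
contact_force: [1.2, -14.0, 0.8]
tool_pos: [0.6268, -0.0087, 0.0152]
contact_force: [1.2, -13.5, -0.2]
```

```bash
python3 -m pendant '[0,0,0,0.003,0,0,0]'|egrep 'pos|contact'
```

```text
tool_pos: [0.6267, -0.0079, 0.0152]
contact_force: [1.4, -13.9, -0.1]
```

```bash
python3 -m pendant '[0,0,0,0.003,0,0,0]'|egrep 'pos|contact'; python3 -m pendant '[0,0,0,0.003,0,0,0]'|egrep 'pos|contact'
```

```text
tool_pos: [0.6266, -0.007, 0.0152]
contact_force: [1.4, -15.0, 0.6]
tool_pos: [0.6265, -0.0062, 0.0152]
contact_force: [1.5, -15.2, 0.9]
```

```bash
python3 -m pendant '[0,0,0,0.003,0,0,0]'|egrep 'pos|contact'
```

```text
tool_pos: [0.6264, -0.0053, 0.0152]
contact_force: [0.8, -14.1, -0.1]
```

```bash
python3 -m pendant '[0,0,0,0.003,0,0,0]'|egrep 'pos|contact'; python3 -m pendant '[0,0,0,0.003,0,0,0]'|egrep 'pos|contact'
```

```text
tool_pos: [0.6263, -0.0044, 0.0152]
contact_force: [0.6, -14.9, -1.1]
tool_pos: [0.6263, -0.0036, 0.0152]
contact_force: [1.4, -14.7, -0.2]
```

```bash
python3 -m pendant '[0,0,0,0.003,0,0,0]'|egrep 'pos|contact'; python3 -m pendant '[0,0,0,0.003,0,0,0]'|egrep 'pos|contact'
```

```text
tool_pos: [0.626, -0.0022, 0.0151]
contact_force: [1.1, -11.9, -0.4]
tool_pos: [0.6258, -0.0011, 0.015]
contact_force: [0.2, -13.3, -0.2]
```

```bash
python3 -m pendant '[0,0,0,0.003,0,0,0]'|egrep 'pos|contact'; python3 -m pendant '[0,0,0,0.003,0,0,0]'|egrep 'pos|contact'
```

```text
tool_pos: [0.6257, -0.0002, 0.015]
contact_force: [1.5, -12.4, 0.1]
tool_pos: [0.6256, 0.0007, 0.015]
contact_force: [1.6, -12.1, -0.4]
```

```bash
python3 -m pendant '[0,0,0,0.003,0,0,0]'|egrep 'pos|contact'
```

```text
tool_pos: [0.6255, 0.0015, 0.015]
contact_force: [1.0, -13.0, 0.6]
```

```bash
python3 -m pendant '[0,0,0,0.003,0,0,0]'|egrep 'pos|contact'
```

```text
tool_pos: [0.6254, 0.002, 0.0151]
contact_force: [1.1, -15.9, 0.8]
```

```bash
python3 -m pendant '[0,0,0,0.002,0,0,0]'|egrep 'pos|contact'
```

```text
tool_pos: [0.6255, 0.0021, 0.0152]
contact_force: [0.5, -16.7, 0.5]
```

The tool has stopped advancing (0.1 mm for 0.6 mm commanded), so this is the stop, about 5 mm past the second drop. I'll back off gently and check.

```bash
python3 -m pendant '[0,0,0,-0.006,0,0,0, 0,0,0,-0.015,0,0,0, 0,0,0,-0.03,0,0,0, 0,0,0,-0.1,0,0,0, 0,0,0,-0.25,0,0,0, 0,0,0,-0.39,0,0,0, 0,0,0,-0.39,0,-0.15,0, 0,0,0,-0.39,0,-0.4,0, 0,0,0,-0.39,0,-0.5,0, 0,0,0,-0.39,0,-0.5,0]'
cat > chk.py <<'E'
from h import *
d=grab('wrist');W=cloud(d);P=W[np.isfinite(W[...,2])]
o=np.array([.6186,.0768]);Y=np.array([-.104,.9946]);X=np.array([.9946,.104])
q=P[:,:2]-o;ty=q@Y;tx=q@X
for s in(-.035,.035):
    m=(abs(P[:,2]-.040)<.003)&(abs(tx-s)<.01)&(ty<-.04);print('chock top back y',np.percentile(ty[m],2) if m.sum() else None,np.median(P[m,2]))
m=(abs(P[:,2]-.064)<.003)&(abs(tx)<.025)&(ty<.0);print('rib y',np.percentile(ty[m],[2,50,98]) if m.sum() else None)
s=grab('scene');im=s['image'][200:320,165:345,::-1]
cv2.imwrite('pics/j.png',cv2.resize(im,None,fx=4.4,fy=4.4,interpolation=cv2.INTER_CUBIC))
W=cloud(s);P=W[np.isfinite(W[...,2])];q=P[:,:2]-o;ty=q@Y;tx=q@X
m=(P[:,2]>.04)&(P[:,2]<.056)&(abs(tx)<.04)&(ty>.1)&(ty<.17);print('plate',np.percentile(ty[m],[5,50,95]) if m.sum() else None)
for n,sl in dict(rack=np.s_[165:205,218:264],t1=np.s_[150:202,98:152],t2=np.s_[285:345,335:405]).items():
    Q=W[sl].reshape(-1,3);Q=Q[(Q[:,2]>.025)&(Q[:,2]<.1)];print(n,cv2.minAreaRect((Q[:,:2]*1e3).astype(np.float32)))
E
python3 chk.py
```

```text
t: 22.08
tool_pos: [0.6395, -0.1109, 0.1704]
tool_rot: [2.097, 2.328, 0.007]
contact_force: [0.6, 0.5, 0.2]
opening: 0.0
grip_force: 0.0
chock top back y -0.06818695968908167 0.03981553353541122
chock top back y -0.06791061893842336 0.0399351482155796
rib y None
plate [0.1023 0.1353 0.1533]
rack ((429.510009765625, -121.7397232055664), (114.94107818603516, 63.36348342895508), 75.55674743652344)
t1 ((624.1491088867188, -428.8522644042969), (131.48695373535156, 88.02813720703125), 79.93474578857422)
t2 ((596.173095703125, 407.989013671875), (90.06401062011719, 180.1395721435547), 7.0192670822143555)
```

View pics/j.png

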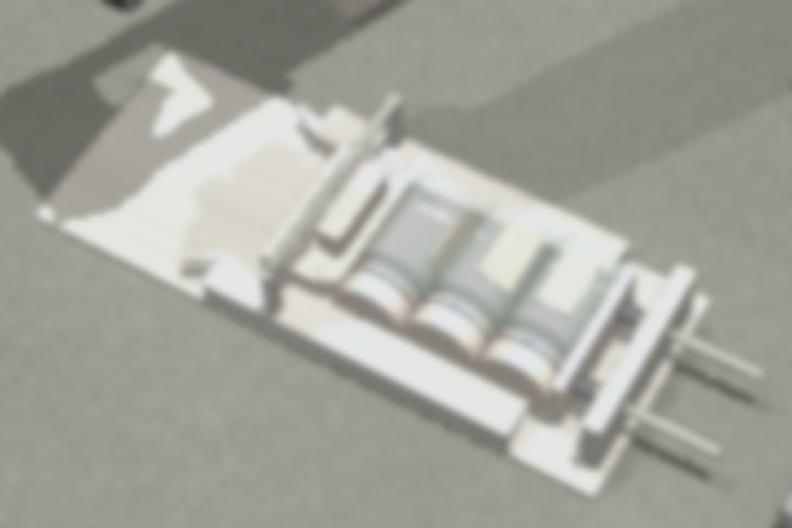

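The chock is now held at centre y of about -40 mm, past the bar, with three bottles in a tight row and the plate pressed back. (The shifted box 2 reading comes from the plate rods entering its window.) I'll wait one second, recheck and hand in.

```bash
python3 -m pendant '[0,0,0,0,0,0,0, 0,0,0,0,0,0,0, 0,0,0,0,0,0,0, 0,0,0,0,0,0,0, 0,0,0,0,0,0,0, 0,0,0,0,0,0,0, 0,0,0,0,0,0,0, 0,0,0,0,0,0,0]'|head -1
sed -i 's/285:345,335:405/292:345,342:405/' chk.py; python3 chk.py; python3 -c "from station import ctrl;print(ctrl.finish_job())"
```

```text
t: 23.18
chock top back y -0.06812768135146652 0.03984078542105915
chock top back y -0.06777525321822632 0.03993078370429238
rib y None
plate [0.1017 0.1355 0.1553]
rack ((429.81085205078125, -120.57089233398438), (113.61499786376953, 61.36697769165039), 75.76610565185547)
t1 ((623.9771118164062, -429.30633544921875), (133.10301208496094, 86.73043823242188), 78.44293212890625)
t2 ((592.375244140625, 435.097412109375), (89.78099822998047, 124.99297332763672), 8.266220092773438)
the job is handed in; nothing more can be done
None
```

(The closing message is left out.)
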